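# Lay out the weighing place on its card

### The job

Set up the weighing place as drawn on the layout card: slide the scale (do not lift it) inside its rectangular outline with its upright tab towards the outline's small bump, and stand the tall narrow tin inside the round outline. Set the pan on the scale, flat and square, with the scale's tab in the notch of the pan's lip. Leave all other things on the table where they are.

Things in the scene. Friction and masses are not known exactly. Their poses are not given: they have to be found in the camera images.
- card: White layout card 250 x 370 mm (its x by y), fixed flat on the table; things slide freely over it. Origin at its centre on the table, z up. Drawn in 4 mm black lines: on its -y half a rectangle for the scale, with a small bump (28 mm wide, 14 mm deep) midway on its +x side; on its +y half a circle for the tin. A thin grey square in the rectangle only hints at the pan on top.
- scale_spot (a point): Centre of the rectangular outline on the card, at table height; axes as the card's. The free area inside the lines is 196 mm (card x) by 156 mm (card y): 8 mm more than the scale on each side.
- tab_spot (a point): Point on the card over which the scale's tab must come: 82 mm from scale_spot in the card's +x, close to the bump, at table height.
- tin_spot (a point): Centre of the round outline on the card, at table height; free diameter inside the line 76 mm: 8 mm more than the tin all round. The scale may partly cover it at the start.
- scale: Low white bench scale, loose, about 0.8 kg: 180 mm (x) by 140 mm (y), 26 mm high, upright sides; origin at the centre of its underside, z up. Platform 112 x 124 mm, centred at x = +8 mm, top at 30 mm; display strip at the -x end; dark tab at the +x end. Starts beside its outline, on the card's +y side and a little to -x of it, turned up to 0.35 rad from the card.
- scale_tab (a point): The scale's dark upright tab, 12 x 12 mm, centred at the scale's x = +82 mm, y = 0; its top is 48 mm above the scale's underside. This point is on its axis, 30 mm up (level with the platform top).
- pan: Square aluminium pan, loose, about 0.3 kg: floor 116 x 116 mm, 4 mm thick, walls 4 mm thick up to 36 mm; origin at the centre of its underside, z up. On +x the floor sticks out 26 mm as a flat notched lip 76 mm wide. A fixed arched handle crosses it along y. Placed right, its axes are as the scale's and its origin is at the scale's x = +8 mm, y = 0, z = 30 mm.
- pan_notch (a point): Centre of the open notch in the middle of the pan's lip, at the pan's underside, 74 mm from the pan's origin in its +x. The notch is 18 mm wide (y), 20 mm deep (x) and open towards +x: 3 mm play on each side of the scale's tab.
- pan_grip (a point): Centre of the wooden bar of the pan's handle, 95 mm above the pan's underside; the bar is 16 x 16 mm, 64 mm long along the pan's y.
- tin: Tall narrow round steel tin with lid, loose, 60 mm diameter, 80 mm high, about 0.2 kg; origin at the centre of its underside, z up.
- flat_tin: Bystander: wide flat steel tin, 86 mm diameter, 42 mm high, near the tall one; origin at the centre of its underside.
- mug: Bystander: white mug, 85 mm high, beyond the card; origin at the centre of its underside.
- jar: Bystander: glass jar, 68 mm diameter, 100 mm high, beyond the card; origin at the centre of its underside.
- brush: Bystander: scrubbing brush, 60 x 130 mm, 40 mm high, close to the robot; origin at the centre of its underside.
- turnip1: Bystander: white turnip 72 mm across, 68 mm high, beyond the card on the left; origin at the centre of its underside.
- turnip2: Bystander: white turnip 72 mm across, 68 mm high, beyond the pan on the right; origin at the centre of its underside.
Not all that is in view belongs to the job. What is shaped like the pan but orange or purple is not meant. Leave any yellow look-alike of the tin alone.

How it is judged:
By the outcome, as a careful person would: the job done as asked, in the order asked, and still so for the second after the job is handed in, with the robot touching nothing.
It also fails if it takes over 72 s, if anything falls off the work surface, if the arm or the gripper's body presses on something with over 40 N, if the wrist force passes 120 N, or if a joint passes its speed limit or range.

### The arm

A 7-joint arm with a two-finger parallel gripper is mounted at the origin on the work surface. World frame = base frame: x ahead of the robot, y to its left, z up, the work surface at z = 0. Lengths are in mm, angles in rad, forces in N, time in s.
With the tool pointing down it reaches from about 400 to 900 mm from the base axis. Payload 5.6 kg.
Tool frame: the origin (TCP) lies between the finger pads; the fingertips stand 19 mm ahead of it and the grasp point (between the pads) is the TCP (ctrl.tcp_to_tips is the distance from the TCP to the fingertips, in mm); z points along the fingers, y is the line along which they close (so a half turn about z gives the same grasp; the last joint's range is limited). The gripper opens to 92 mm and grips with 3 to 60 N. Pads are 20 mm wide; open, the fingers measure 128 mm over their backs; the gripper's body (75 mm by 189 mm) begins 69 mm behind the grasp point.
Start: joints at [-1.15, 0.468, -0.012, 1.603, 0.006, 1.071, -0.056], TCP at [290.816, 581.321, 233.592] pointing down, gripper open.
Joint ranges: [-2.53, 2.53], [-0.31, 2.02], [-1.57, 1.55], [0.28, 2.44], [-1.29, 4.43], [0.15, 1.84], [-2.92, 2.92]. Speed limits (rad/s): [2.57, 2.57, 3.14, 3.14, 3.14, 3.14, 3.14].

### API

Orientations are given as a rotation vector (axis times angle).
In Python, from cell import ctrl gives the robot as it stands. The module is installed in compiled form; this text tells all that it offers.
- The arm moves only by the tool drive_tool, never from a script. Its argument "increments" is a list that holds one entry, the list of rows, each a list of 7 numbers: the turn, a rotation vector about the tool's x, y, z in rad, then the shift along the tool's x, y, z in m, then the finger opening in m, from 0 to 0.0919. In form: [[[ax, ay, az, x, y, z, fingers], ...]]. A call has 1 to 5 rows; each row is the pose to reach, as a shift and turn from the pose commanded when the call began, along the tool's axes at that moment; what a row does not reach only later rows make up. A row lasts 1/8 s, in which the tool goes at most 62.5 mm and 10.7 degrees, less where a joint would pass 70% of its speed; a pose out of reach is approached as far as the arm can. A call with a gripper value outside its range is refused whole. The fingers move at their own pace and stop on an object; "squeeze" is the grip in N (left out, the last holds). Time passes only in rows, so rows that repeat a pose let the fingers close. It gives the time, the measured TCP pose, the force, the opening and the grip force at its end, in the units of the state.
- ctrl.state(): the state, without advancing time (a new reading comes with each control period).
- ctrl.grab_frame(name): name is "side" or "top"; returns the picture (400x640x3 uint8, red, green, blue); there is no depth.
- ctrl.camera_model(name): a dict with "fx", "fy", "cx", "cy" (pixels), "R" (3x3) and "t" (3): a world point X has camera coordinates R X + t. Camera axes: x right, y down, z forward; pixel columns grow to the right and rows downward; lengths in mm; the calibration is good to about 2 mm. A picture is of the moment at which its call begins. camera_model takes no time and is no camera call.
- ctrl.sign_off(): hands the job in; it is judged then, once.
The state is a dict: "time_s": time; "q": joint angles; "joint_velocities": joint speeds; "tau": joint torques, N m; "position": TCP position; "eef_rot": TCP orientation; "ft_force": force on the tool from outside, world axes, zero at the start; "ft_torque": the same for the moment, N m; "opening": finger opening in mm; "gripper_force": force on a finger pad.
Only numpy, scipy, OpenCV 4.12 (cv2) and the standard library are available. Lean on these libraries where they do the work, as an engineer would, in place of code of your own. Each camera call takes 0.05 s, during which the arm holds its last target. There are 200 camera calls.

## Working session

There is one attempt and no reset: what is moved stays moved. The work goes in short steps, Python scripts to look and compute and a tool call to move; the robot and the scene stay as the last step left them, time stands still between calls to the robot, and variables do not carry over. Pictures are saved under pics/ and viewed, at most 10 in all, crops included, and the job is handed in when it is done.

Besides the shell and the picture viewer there is one more tool, called after "Emit:" as a command line: name --argument value ..., lists and objects as JSON in quotes. drive_tool: Moves the arm, as the interface text tells. Its arguments: {"type":"object","properties":{"increments":{"type":"array"},"squeeze":{"type":"number"}},"required":["increments"]}

```bash
mkdir -p pics; python3 - <<'E'
from cell import ctrl
import cv2
for n in("top","side"):
    cv2.imwrite(f"pics/{n}0.png",ctrl.grab_frame(n)[:,:,::-1]); m=ctrl.camera_model(n); print(n,m)
s=ctrl.state();print(s["time_s"],s["position"],s["eef_rot"],s["opening"],ctrl.tcp_to_tips)
E
```

```text
top {'fx': 377.00838263732146, 'fy': 377.00838263732146, 'cx': 318.5167992515455, 'cy': 194.85419789465072, 'R': array([[-0.01143437, -0.9998649 , -0.01180828],
       [-0.99342828,  0.01270412, -0.11374912],
       [ 0.11388376,  0.01043003, -0.99343933]]), 't': array([ -14.19243848,  551.06970517, 1156.25758649])}
side {'fx': 404.7271225874356, 'fy': 404.7271225874356, 'cx': 319.6807036623696, 'cy': 201.29380327489062, 'R': array([[ 0.99410544, -0.10808226, -0.00852071],
       [-0.0605214 , -0.48801124, -0.87073658],
       [ 0.08995298,  0.86611965, -0.49167592]]), 't': array([-547.33328648,   94.18542249, 1193.45872164])}
0.1 [290.6536455  580.85092637 232.73162519] [-7.22169126e-01 -3.05722669e+00  2.50119855e-03] 91.94051663326769 19.0
```

View pics/top0.png

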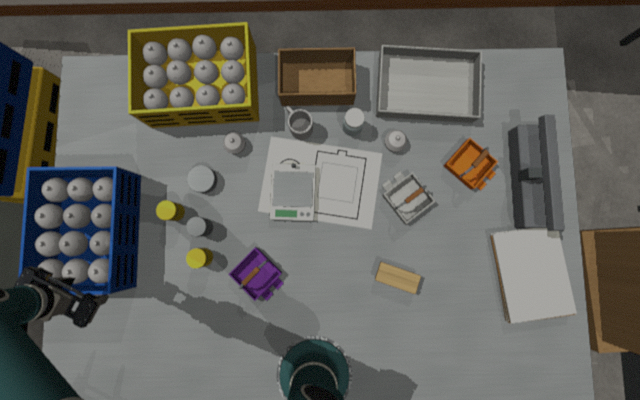

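View pics/side0.png

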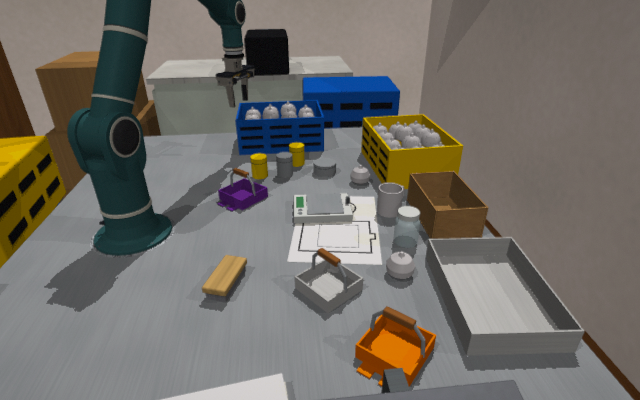

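The top view shows the tin at about (197,226) between yellow look-alikes, the flat tin at (202,178), the scale at (293,193), the card at x 260-383, the aluminium pan at (410,197) and the brush at (398,277). The side view agrees. I'll enlarge the work area to pick points.

```bash
python3 - <<'E'
import cv2
a=cv2.imread("pics/top0.png")
cv2.imwrite("pics/c1.png",cv2.resize(a[130:235,250:450],None,fx=4,fy=4,interpolation=cv2.INTER_CUBIC))
b=cv2.imread("pics/side0.png")
cv2.imwrite("pics/c2.png",cv2.resize(b[140:310,220:420],None,fx=3.5,fy=3.5,interpolation=cv2.INTER_CUBIC))
E
```

```text
(no output)
```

View pics/c1.png

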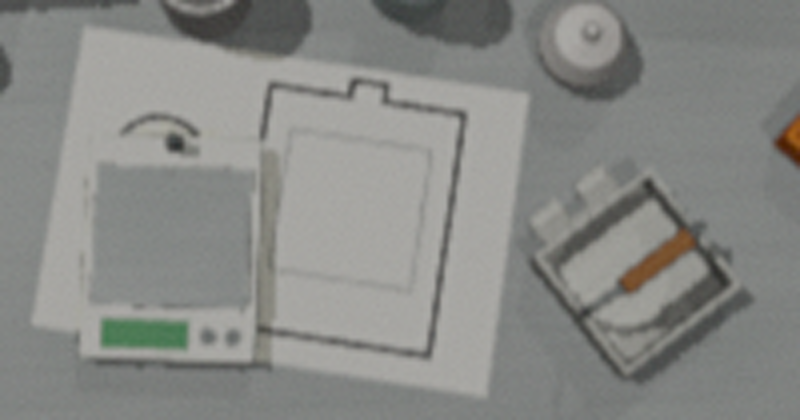

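View pics/c2.png

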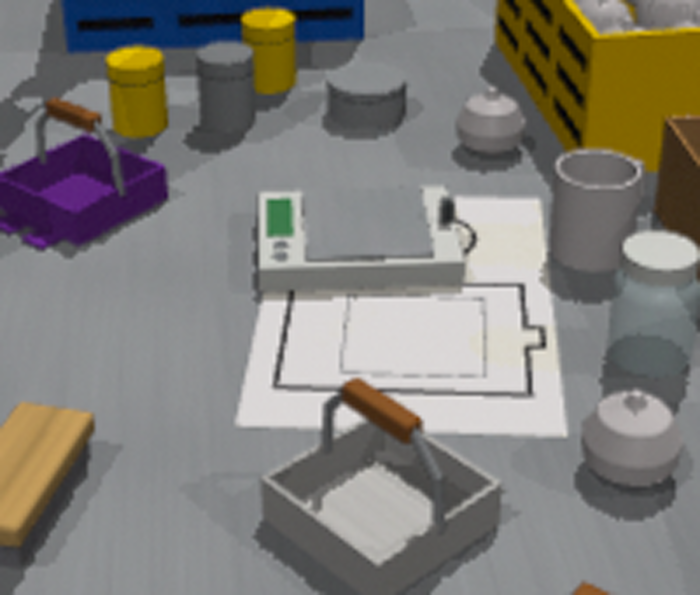

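The crop (4x, origin 250,130) gives the card corners, the scale platform corners and the tab at about (175,143). It also shows the pan rim, with the lip up-left, and the handle bar from (622,285) to (697,237). Next I'll fit poses using the known sizes and cross-check them with the side view.

```bash
cat > h.py <<'E'
import numpy as np, cv2
from scipy.optimize import least_squares
from scipy.spatial.transform import Rotation as Ro
from cell import ctrl
def proj(n,X):
    m=ctrl.camera_model(n); p=np.atleast_2d(X)@m["R"].T+m["t"]
    return np.c_[m["fx"]*p[:,0]/p[:,2]+m["cx"],m["fy"]*p[:,1]/p[:,2]+m["cy"]]
def back(n,px,z):
    m=ctrl.camera_model(n); d=m["R"].T@np.array([(px[0]-m["cx"])/m["fx"],(px[1]-m["cy"])/m["fy"],1]); c=-m["R"].T@m["t"]
    return c+d*(z-c[2])/d[2]
def world(pose,L):
    x,y,a=pose; L=np.atleast_2d(np.array(L,float)); c,s=np.cos(a),np.sin(a)
    return np.c_[x+c*L[:,0]-s*L[:,1],y+s*L[:,0]+c*L[:,1],L[:,2]]
def fit(obs,p0):
    """obs: list of (camera, local xyz, pixel)"""
    f=lambda p:np.concatenate([proj(n,world(p,l))[0]-px for n,l,px in obs])
    r=least_squares(f,p0,loss="soft_l1",x_scale=[10,10,.1]); print(np.round(r.x,3),"resid",np.round(r.fun.reshape(-1,2),1).tolist()); return r.x
def crop(u,x0,y0,k): return (np.array(u)+.5)/k-.5+[x0,y0]
def go(x,y,z,yaw):
    """increments (tool axes, m/rad) to TCP x,y,z pointing down, closing axis at world angle yaw (mod pi)"""
    s=ctrl.state(); R=Ro.from_rotvec(s["eef_rot"]); ya=R.as_matrix()[:,1]
    a=(yaw-np.arctan2(ya[1],ya[0])+np.pi/2)%np.pi-np.pi/2
    yv=np.array([np.cos(np.arctan2(ya[1],ya[0])+a),np.sin(np.arctan2(ya[1],ya[0])+a),0]); zv=np.array([0,0,-1.]); T=np.c_[np.cross(yv,zv),yv,zv]
    rv=(R.inv()*Ro.from_matrix(T)).as_rotvec(); d=R.inv().apply(np.array([x,y,z])-s["position"])/1e3
    print("inc",np.round(rv,3),np.round(d,4),"q7",np.round(s["q"][6],2)); return rv,d
def st():
    s=ctrl.state(); ya=Ro.from_rotvec(s["eef_rot"]).as_matrix()[:,1]
    print("t",s["time_s"],"pos",np.round(s["position"],1),"closeyaw",np.round(np.arctan2(ya[1],ya[0])%np.pi,3),"open",round(s["opening"],1),"F",np.round(s["ft_force"],1),"g",s["gripper_force"])
E
python3 - <<'E'
from h import *
T=lambda l,u:("top",l,crop(u,250,130,4)); S=lambda l,u:("side",l,crop(u,220,140,3.5))
print("card");card=fit([T([125,185,0],(83,27)),T([125,-185,0],(528,95)),T([-125,-185,0],(488,397)),T([-125,185,0],(33,323)),S([125,-185,0],(567,433)),S([-125,-185,0],(237,427)),S([125,185,0],(541,198))],[600,0,-.16])
C=np.array([[back("top",crop(u,250,130,4),0)] for u in [(271,84),(466,115),(430,356),(370,83)]])[:,0]
c,s=np.cos(card[2]),np.sin(card[2]); print("rect pts in card",np.round((C[:,:2]-card[:2])@np.array([[c,-s],[s,c]]),1).tolist())
print("scale");sc=fit([T([64,62,30],(95,163)),T([64,-62,30],(252,170)),T([-48,-62,30],(250,306)),T([-48,62,30],(90,303)),T([82,0,48],(175,143)),T([-90,-70,26],(254,360)),T([-90,70,26],(81,357)),S([-90,-70,26],(261,265)),S([90,-70,26],(464,262)),S([-90,70,26],(259,193)),S([82,0,48],(447,200))],[600,50,-.05])
print("pan");pan=fit([T([58,58,36],(533,257)),T([-58,58,36],(628,375)),T([-58,-58,36],(742,285)),T([58,-58,36],(650,178)),T([0,0,103],(660,261)),S([0,32,103],(347,387)),S([0,-32,103],(417,418)),S([58,58,36],(370,425)),S([-58,58,36],(264,488)),S([58,-58,36],(498,488))],[580,-250,.75])
for n,px in(("tin",(197,226-4)),("y1",(168,210-4)),("y2",(197,258-4))):print(n,np.round(back("top",px,80)))
print("flat",np.round(back("top",(202,176),42)))
a=cv2.cvtColor(cv2.imread("pics/top0.png"),6)
cv2.imwrite("pics/c3.png",cv2.resize(cv2.imread("pics/top0.png")[150:290,140:300],None,fx=4,fy=4,interpolation=2))
E
```

```text
card
[ 5.97211e+02 -2.61240e+01 -1.67000e-01] resid [[0.2, -0.2], [0.3, -0.4], [-0.4, -0.1], [-0.5, 0.6], [0.5, 0.9], [-0.4, -0.3], [-0.3, -0.0]]
rect pts in card [[100.5, 24.7], [99.3, -136.6], [-99.8, -135.9], [113.7, -55.3]]
scale
[ 5.64321e+02  6.11440e+01 -4.40000e-02] resid [[0.5, 0.1], [0.2, -0.5], [-0.5, 0.6], [0.1, 0.1], [-0.3, -1.0], [0.6, 0.6], [-0.6, -0.0], [-0.6, 1.0], [0.8, -0.6], [-0.4, -0.5], [0.3, -0.2]]
pan
[ 537.859 -305.988    0.657] resid [[0.7, 0.8], [0.8, 0.4], [0.9, -0.2], [-0.1, -2.2], [0.3, 0.4], [-0.2, -1.8], [-0.5, 1.4], [2.9, -5.1], [-1.5, -2.2], [0.9, -1.8]]
tin [468. 345.  80.]
y1 [517. 434.  80.]
y2 [373. 343.  80.]
flat [614. 346.  42.]
```

View pics/c3.png

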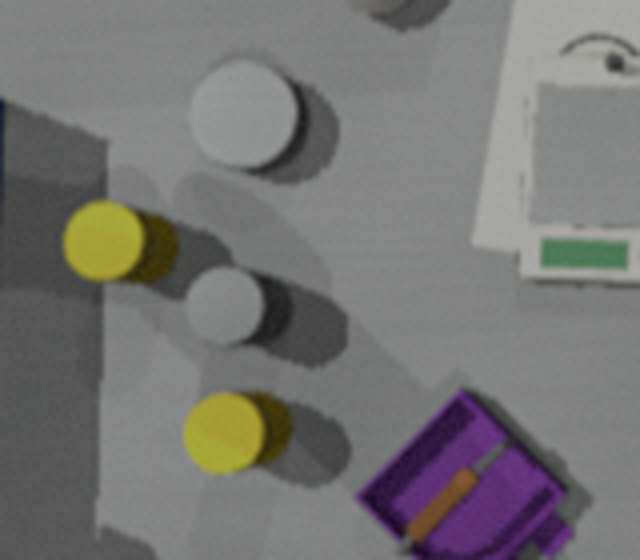

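```bash
python3 - <<'E'
from h import *
for n,u,z in(("tin",(226,306),80),("y1",(104,240),80),("y2",(224,432),80),("flat",(244,113),42)):print(n,np.round(back("top",crop(u,140,150,4),z),1))
card=(597.2,-26.1,-.167); c,s=np.cos(card[2]),np.sin(card[2])
A=np.array([back("top",crop(u,250,130,4),0)[:2] for u in[(122,134),(160,116),(198,136)]])
print("arc in card",np.round((A-card[:2])@np.array([[c,-s],[s,c]]),1).tolist())
print("scale_spot",world(card,[[0,-56,0],[82,-56,0]]).round(1))
print(Ro.from_rotvec(ctrl.state()["eef_rot"]).as_matrix().round(3))
t=world((564.3,61.1,-.044),[82,0,0])[0];print(t)
go(t[0],t[1],150,-.044+np.pi/2); st()
E
```

```text
tin [455.5 347.3  80. ]
y1 [506.3 441.1  80. ]
y2 [362.  346.4  80. ]
flat [608.2 349.7  42. ]
arc in card [[40.8, 138.6], [60.3, 110.3], [48.6, 76.9]]
scale_spot [[587.9 -81.3   0. ]
 [668.8 -95.    0. ]]
[[-0.894  0.447 -0.001]
 [ 0.447  0.894 -0.001]
 [-0.    -0.002 -1.   ]]
[646.22063681  57.49316407   0.        ]
inc [-0.002 -0.    -0.42 ] [-0.5522 -0.3088  0.0833] q7 -0.06
t 0.1 pos [290.7 580.9 232.7] closeyaw 1.107 open 91.9 F [ 0.2 -0.3 -0.7] g 0.0
```

Emit:
drive_tool --increments '[[[0, 0, -0.08, -0.11, -0.0616, 0.006, 0.0919], [0, 0, -0.17, -0.221, -0.1235, 0.012, 0.0919], [0, 0, -0.25, -0.331, -0.185, 0.018, 0.0919], [0, 0, -0.34, -0.442, -0.247, 0.024, 0.0919], [0, 0, -0.42, -0.552, -0.309, 0.03, 0.0919]]]'

```text
time_s: 0.72
position: [467.1, 321.2, 218.5]
eef_rot: [-0.064, -3.141, 0.0]
ft_force: [1.0, 0.7, 0.2]
opening: 91.8
gripper_force: 0.0
```

```bash
python3 - <<'E'
from h import *
st(); go(646.2,57.5,120,-.044+np.pi/2)
E
```

```text
t 0.725 pos [467.1 321.2 218.5] closeyaw 1.53 open 91.8 F [1.  0.7 0.2] g 0.0
inc [-0.    -0.     0.003] [-0.1898 -0.2562  0.0986] q7 0.87
```

Emit:
drive_tool --increments '[[[0, 0, 0.003, -0.19, -0.256, 0.04, 0.06], [0, 0, 0.003, -0.19, -0.256, 0.04, 0.06], [0, 0, 0.003, -0.19, -0.256, 0.06, 0.06], [0, 0, 0.003, -0.19, -0.256, 0.09, 0.06], [0, 0, 0.003, -0.19, -0.256, 0.099, 0.06]]]'

```text
time_s: 1.35
position: [633.5, 76.1, 132.2]
eef_rot: [0.074, 3.14, 0.0]
ft_force: [0.3, 0.6, -0.1]
opening: 60.4
gripper_force: 0.0
```

Emit:
drive_tool --increments '[[[0, 0, 0, 0, 0, 0, 0.06], [0, 0, 0, 0, 0, 0, 0.06]]]'

```text
time_s: 1.6
position: [631.7, 78.4, 132.2]
eef_rot: [-0.073, -3.14, -0.001]
ft_force: [0.9, 1.0, -0.5]
opening: 60.2
gripper_force: 0.0
```

```bash
python3 - <<'E'
from h import *
st(); go(646.2,57.5,48,-.044+np.pi/2)
E
```

```text
t 1.6 pos [631.7  78.4 132.2] closeyaw 1.524 open 60.2 F [ 0.9  1.  -0.5] g 0.0
inc [ 0.001 -0.001 -0.003] [-0.0155 -0.0203  0.0842] q7 1.4
```

Emit:
drive_tool --increments '[[[0, 0, -0.003, -0.0155, -0.0203, 0.03, 0.06], [0, 0, -0.003, -0.0155, -0.0203, 0.05, 0.06], [0, 0, -0.003, -0.0155, -0.0203, 0.07, 0.06], [0, 0, -0.003, -0.0155, -0.0203, 0.084, 0.06], [0, 0, -0.003, -0.0155, -0.0203, 0.084, 0.06]]]'

```text
time_s: 2.22
position: [645.7, 57.6, 47.4]
eef_rot: [-0.067, -3.139, -0.0]
ft_force: [-0.8, 1.3, 0.7]
opening: 60.0
gripper_force: 0.0
```

```bash
python3 - <<'E'
from h import *
st()
im=ctrl.grab_frame("side")[:,:,::-1]; t=ctrl.grab_frame("top")[:,:,::-1]
a=cv2.resize(im[150:230,270:390],(720,300) and None,fx=4,fy=4,interpolation=2); b=cv2.resize(t[140:200,260:340],None,fx=4,fy=4,interpolation=2)
o=np.zeros((560,480,3),np.uint8);o[:320,:480]=a;o[320:560,:320]=b
cv2.imwrite("pics/g1.png",o)
E
```

```text
t 2.225 pos [645.7  57.6  47.4] closeyaw 1.528 open 60.0 F [-0.8  1.3  0.7] g 0.0
```

View pics/g1.png

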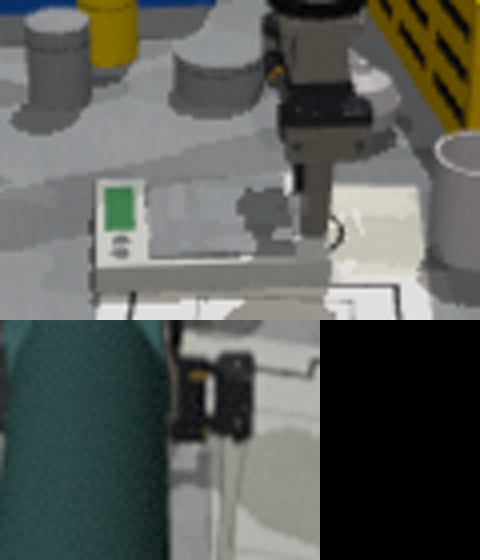

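The side crop shows the finger over the scale's right end at about (315,200), astride the tab, with the scale unmoved. I'll close on the tab.

Emit:
drive_tool --increments '[[[0, 0, 0, 0, 0, 0, 0.0], [0, 0, 0, 0, 0, 0, 0.0], [0, 0, 0, 0, 0, 0, 0.0], [0, 0, 0, 0, 0, 0, 0.0], [0, 0, 0, 0, 0, 0, 0.0]]]' --squeeze 50

```text
time_s: 2.95
position: [646.8, 57.1, 48.7]
eef_rot: [0.069, 3.141, 0.001]
ft_force: [0.6, 3.5, -0.4]
opening: 12.4
gripper_force: 1.4
```

```bash
python3 - <<'E'
from h import *
st(); go(668.8,-95,ctrl.state()["position"][2],-.167+np.pi/2)
E
```

```text
t 2.95 pos [646.8  57.1  48.7] closeyaw 1.527 open 12.4 F [ 0.6  3.5 -0.4] g 1.40935979783535
inc [0.    0.    0.123] [-2.870e-02 -1.509e-01 -1.000e-04] q7 1.45
```

Emit:
drive_tool --increments '[[[0, 0, 0, 0, 0, 0, 0.0], [0, 0, 0.01, -0.0025, -0.0125, 0, 0.0], [0, 0, 0.02, -0.005, -0.025, 0, 0.0], [0, 0, 0.03, -0.0075, -0.0375, 0, 0.0], [0, 0, 0.04, -0.01, -0.05, 0, 0.0]]]'

```text
time_s: 3.58
position: [654.3, 9.3, 48.7]
eef_rot: [-0.132, -3.138, -0.006]
ft_force: [-0.8, 6.5, 1.7]
opening: 11.6
gripper_force: 50.0
```

```bash
python3 - <<'E'
from h import *
st(); go(668.8,-95,48,-.167+np.pi/2)
E
```

```text
t 3.575 pos [654.3   9.3  48.7] closeyaw 1.487 open 11.6 F [-0.8  6.5  1.7] g 50.00640609883703
inc [ 0.004 -0.001  0.083] [-0.0232 -0.1027  0.0003] q7 1.49
```

Emit:
drive_tool --increments '[[[0, 0, 0.01, -0.0025, -0.0125, 0, 0.0], [0, 0, 0.02, -0.005, -0.025, 0, 0.0], [0, 0, 0.03, -0.0085, -0.0375, 0, 0.0], [0, 0, 0.04, -0.0105, -0.05, 0, 0.0], [0, 0, 0.05, -0.013, -0.062, 0, 0.0]]]'

```text
time_s: 4.2
position: [662.2, -53.4, 48.7]
eef_rot: [-0.211, -3.134, -0.007]
ft_force: [-1.1, 5.7, 1.7]
opening: 11.4
gripper_force: 50.0
```

```bash
python3 - <<'E'
from h import *
st(); go(668.8,-95,48,-.167+np.pi/2)
E
```

```text
t 4.2 pos [662.2 -53.4  48.7] closeyaw 1.437 open 11.4 F [-1.1  5.7  1.7] g 50.00801770482212
inc [ 0.004 -0.001  0.033] [-0.0121 -0.0403  0.0005] q7 1.54
```

Emit:
drive_tool --increments '[[[0, 0, 0.01, -0.003, -0.0105, 0, 0.0], [0, 0, 0.02, -0.006, -0.021, 0, 0.0], [0, 0, 0.027, -0.009, -0.032, 0, 0.0], [0, 0, 0.033, -0.012, -0.04, 0, 0.0], [0, 0, 0.033, -0.012, -0.04, 0, 0.0]]]'

```text
time_s: 4.82
position: [668.9, -96.5, 48.7]
eef_rot: [-0.263, -3.13, -0.004]
ft_force: [-0.4, 3.7, 1.6]
opening: 11.0
gripper_force: 50.0
```

```bash
python3 - <<'E'
from h import *
st(); go(668.8,-95,48,-.167+np.pi/2)
t=ctrl.grab_frame("side")[:,:,::-1]
cv2.imwrite("pics/s2.png",cv2.resize(t[150:300,270:430],None,fx=4,fy=4,interpolation=2))
E
```

```text
t 4.825 pos [668.9 -96.5  48.7] closeyaw 1.403 open 11.0 F [-0.4  3.7  1.6] g 50.00307078938931
inc [ 0.002 -0.001 -0.001] [0.0003 0.0015 0.0007] q7 1.58
```

View pics/s2.png

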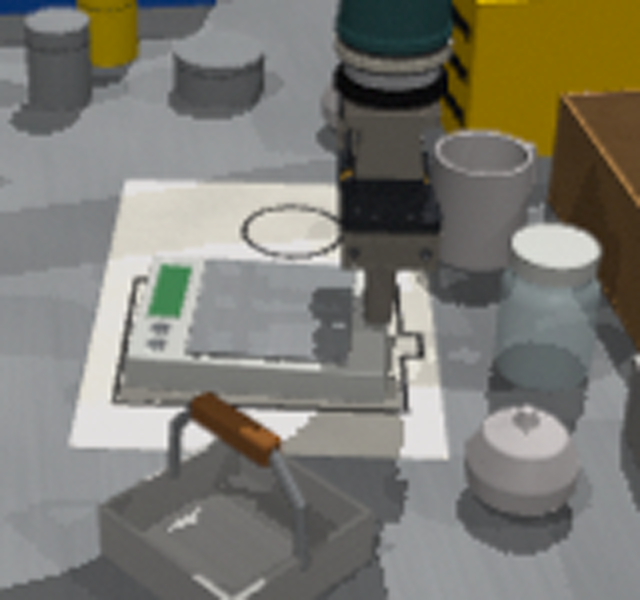

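The scale sits in its outline with the tab at the bump, and the near edge is close to the front line. I'll fit it while still gripping.

```bash
python3 - <<'E'
from h import *
S=lambda l,u:("side",l,crop(u,270,150,4))
sc=fit([S([-90,-70,26],(133,360)),S([90,-70,26],(397,378)),S([-90,70,26],(153,258)),S([-48,62,30],(204,262)),S([-48,-62,30],(188,353)),S([-90,-70,0],(131,402)),S([90,-70,0],(395,406))],[587,-81,-.16])
c,s=np.cos(-.167),np.sin(-.167)
print("in card",((sc[:2]-[597.2,-26.1])@np.array([[c,-s],[s,c]])).round(1),sc[2]+.167)
# circle
P=np.array([back("side",crop(u,270,150,4),0)[:2] for u in[(243,231),(293,206),(290,256),(258,216),(262,248)]])
print("circle in card",((P-[597.2,-26.1])@np.array([[c,-s],[s,c]])).round(1).tolist())
E
```

```text
[ 5.8967e+02 -8.3734e+01 -1.8800e-01] resid [[-0.6, 1.2], [-0.4, -0.7], [-0.2, 0.2], [0.6, -0.1], [1.2, 0.7], [0.2, -1.5], [-0.4, 0.1]]
in card [  2.2 -58.1] -0.02053263880192921
circle in card [[-20.5, 103.0], [19.7, 146.1], [18.0, 65.4], [-9.0, 128.0], [-4.4, 76.8]]
```

Emit:
drive_tool --increments '[[[0, 0, 0, 0, 0, 0, 0.03], [0, 0, 0, 0, 0, 0, 0.03], [0, 0, 0, 0, 0, -0.03, 0.04], [0, 0, 0, 0, 0, -0.09, 0.04], [0, 0, 0, 0.0, 0.05, -0.14, 0.09]]]'

```text
time_s: 5.5
position: [676.3, -60.1, 185.3]
eef_rot: [0.274, 3.127, -0.007]
ft_force: [1.2, 0.5, 0.4]
opening: 48.1
gripper_force: 0.0
```

```bash
python3 - <<'E'
from h import *
print("tin_spot",world((597.2,-26.1,-.167),[20,105.5,0]).round(1)); st(); go(455.5,347.3,185,2.11); print(np.round(ctrl.state()["q"],2))
E
```

```text
tin_spot [[634.5  74.6   0. ]]
t 5.5 pos [676.3 -60.1 185.3] closeyaw 1.396 open 48.1 F [1.2 0.5 0.4] g 0.0
inc [-0.005  0.001 -0.714] [ 0.2883  0.3628 -0.0018] q7 1.49
[-0.05  0.56  0.13  1.58 -0.08  1.01  1.49]
```

Emit:
drive_tool --increments '[[[0, 0, -0.14, 0.036, 0.045, 0, 0.0919], [0, 0, -0.28, 0.072, 0.09, 0, 0.0919], [0, 0, -0.42, 0.11, 0.137, 0, 0.0919], [0, 0, -0.56, 0.146, 0.183, 0, 0.0919], [0, 0, -0.714, 0.183, 0.23, 0, 0.0919]]]'

```text
time_s: 6.12
position: [533.4, 203.7, 183.1]
eef_rot: [-0.855, 3.022, -0.002]
ft_force: [0.8, -0.3, 0.0]
opening: 91.7
gripper_force: 0.0
```

```bash
python3 - <<'E'
from h import *
st(); go(455.5,347.3,150,2.11)
E
```

```text
t 6.125 pos [533.4 203.7 183.1] closeyaw 2.122 open 91.7 F [ 0.8 -0.3  0. ] g 0.0
inc [-0.001  0.001  0.012] [-0.0089  0.1632  0.0329] q7 1.65
```

Emit:
drive_tool --increments '[[[0, 0, 0.01, -0.0025, 0.05, 0, 0.0919], [0, 0, 0.01, -0.005, 0.1, 0.01, 0.0919], [0, 0, 0.01, -0.009, 0.15, 0.02, 0.0919], [0, 0, 0.01, -0.009, 0.163, 0.033, 0.0919], [0, 0, 0.01, -0.009, 0.163, 0.033, 0.0919]]]'

```text
time_s: 6.75
position: [456.3, 346.3, 148.7]
eef_rot: [0.835, -3.027, 0.003]
ft_force: [0.3, -0.6, 0.6]
opening: 91.9
gripper_force: 0.0
```

```bash
python3 - <<'E'
from h import *
st(); go(455.5,347.3,54,2.11)
t=ctrl.grab_frame("top")
b=t[:,:,::-1].copy()
cv2.imwrite("pics/t3.png",b)
cv2.imwrite("pics/t3c.png",cv2.resize(b[135:235,250:400],None,fx=4,fy=4,interpolation=2))
E
```

```text
t 6.75 pos [456.3 346.3 148.7] closeyaw 2.109 open 91.9 F [ 0.3 -0.6  0.6] g 0.0
inc [-0.001 -0.002 -0.001] [-0.      0.0014  0.0947] q7 1.33
```

View pics/t3c.png

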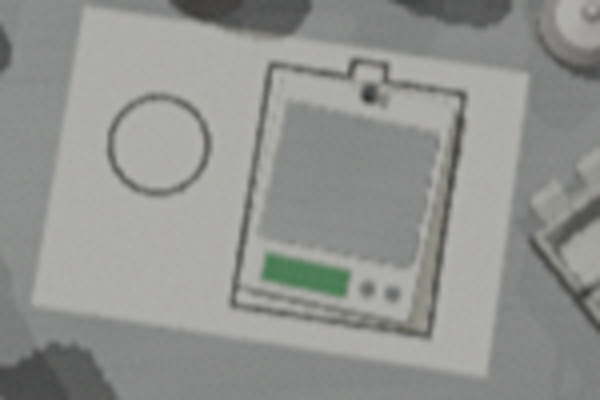

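The scale is inside the rectangle with its tab at the bump (371,95), and the circle is clear at (159,145). I'll fit both, and descend on the tin.

```bash
python3 - <<'E'
from h import *
T=lambda l,u:("top",l,crop(u,250,135,4))
sc=fit([T([64,62,30],(288,101)),T([64,-62,30],(440,131)),T([-48,-62,30],(411,268)),T([-48,62,30],(259,237)),T([82,0,48],(371,94))],[587,-81,-.16])
c,s=np.cos(-.167),np.sin(-.167)
R=np.array([[c,-s],[s,c]])
print("in card",((sc[:2]-[597.2,-26.1])@R).round(1),sc[2]+.167)
p=back("top",crop((159,145),250,135,4),0)[:2];print("circle",p.round(1),((p-[597.2,-26.1])@R).round(1))
E
```

```text
[ 5.87287e+02 -7.82960e+01 -2.22000e-01] resid [[-0.0, -0.1], [0.2, 0.4], [0.4, 0.4], [-0.2, 0.1], [-0.3, -1.0]]
in card [ -1.1 -53.1] -0.05521776292167821
circle [634.4  73.6] [ 20.1 104.5]
```

Emit:
drive_tool --increments '[[[0, 0, 0, 0, 0.001, 0.03, 0.0919], [0, 0, 0, 0, 0.001, 0.06, 0.0919], [0, 0, 0, 0, 0.001, 0.09, 0.0919], [0, 0, 0, 0, 0.001, 0.094, 0.0919], [0, 0, 0, 0, 0.001, 0.094, 0.03]]]'

```text
time_s: 7.42
position: [457.6, 347.0, 56.6]
eef_rot: [-0.831, 3.029, -0.0]
ft_force: [-0.1, 0.6, 0.4]
opening: 83.9
gripper_force: 0.0
```

Emit:
drive_tool --increments '[[[0, 0, 0, 0, 0, 0, 0.03], [0, 0, 0, 0, 0, 0, 0.03], [0, 0, 0, 0, 0, 0, 0.03], [0, 0, 0, 0, 0, 0, 0.03], [0, 0, 0, 0, 0, 0, 0.03]]]' --squeeze 25

```text
time_s: 8.05
position: [456.7, 348.6, 56.9]
eef_rot: [-0.834, 3.027, 0.002]
ft_force: [-1.5, 0.6, 6.3]
opening: 59.6
gripper_force: 25.0
```

Emit:
drive_tool --increments '[[[0, 0, 0, 0, 0, 0, 0.03], [0, 0, 0, 0, 0, -0.02, 0.03], [0, 0, 0, 0, 0, -0.05, 0.03], [0, 0, 0, 0, 0, -0.09, 0.03], [0, 0, 0, 0, 0, -0.12, 0.03]]]'

```text
time_s: 8.68
position: [456.3, 347.5, 176.9]
eef_rot: [-0.834, 3.029, -0.001]
ft_force: [0.4, -0.3, -2.4]
opening: 59.3
gripper_force: 25.0
```

```bash
python3 - <<'E'
from h import *
st(); go(634.5,74.6,174,2.11);go(634.5,74.6,174,1.404)
E
```

```text
t 8.675 pos [456.3 347.5 176.9] closeyaw 2.108 open 59.3 F [ 0.4 -0.3 -2.4] g 24.999741911888123
inc [-0.    -0.    -0.002] [-0.0135 -0.3257  0.003 ] q7 1.33
inc [-0.     0.     0.704] [-0.0135 -0.3257  0.003 ] q7 1.33
```

The tin is held, but the scale is still turned about 0.055 rad and its -x end is almost on the line. I'll set the tin back down and square the scale first, to keep the order.

Emit:
drive_tool --increments '[[[0, 0, 0, 0, 0, 0.05, 0.03], [0, 0, 0, 0, 0, 0.09, 0.03], [0, 0, 0, 0, 0, 0.112, 0.03], [0, 0, 0, 0, 0, 0.119, 0.03], [0, 0, 0, 0, 0, 0.1195, 0.03]]]'

```text
time_s: 9.3
position: [455.9, 347.3, 56.9]
eef_rot: [0.833, -3.028, 0.002]
ft_force: [-3.9, -3.8, 6.1]
opening: 59.7
gripper_force: 25.0
```

Emit:
drive_tool --increments '[[[0, 0, 0, 0, 0, 0, 0.0919], [0, 0, 0, 0, 0, 0, 0.0919], [0, 0, 0, 0, 0, 0, 0.0919], [0, 0, 0, 0, 0, -0.05, 0.0919], [0, 0, 0, 0, 0, -0.11, 0.0919]]]'

```text
time_s: 9.93
position: [455.6, 347.3, 166.4]
eef_rot: [0.833, -3.026, 0.002]
ft_force: [1.8, 0.5, 0.4]
opening: 91.8
gripper_force: 0.0
```

```bash
python3 - <<'E'
from h import *
st(); t=world((587.3,-78.3,-.222),[82,0,0])[0]; print(t); go(t[0],t[1],165,-.222+np.pi/2)
E
```

```text
t 9.925 pos [455.6 347.3 166.4] closeyaw 2.108 open 91.8 F [1.8 0.5 0.4] g 0.0
[667.28764116 -96.35484038   0.        ]
inc [-0.001 -0.003  0.759] [ 0.0452 -0.4894  0.0017] q7 1.33
```

Emit:
drive_tool --increments '[[[0, 0, 0.15, 0.0045, -0.049, 0, 0.08], [0, 0, 0.3, 0.009, -0.098, 0, 0.07], [0, 0, 0.45, 0.0135, -0.147, 0, 0.06], [0, 0, 0.6, 0.018, -0.196, 0, 0.06], [0, 0, 0.759, 0.0225, -0.245, 0, 0.06]]]'

```text
time_s: 10.55
position: [563.0, 124.4, 166.6]
eef_rot: [0.356, 3.121, 0.001]
ft_force: [0.2, 0.4, 0.9]
opening: 59.9
gripper_force: 0.0
```

```bash
python3 - <<'E'
from h import *
st(); go(667.3,-96.4,120,-.222+np.pi/2)
E
```

```text
t 10.55 pos [563.  124.4 166.6] closeyaw 1.344 open 59.9 F [0.2 0.4 0.9] g 0.0
inc [ 0.     0.001 -0.005] [-0.1512 -0.1917  0.0466] q7 1.11
```

Emit:
drive_tool --increments '[[[0, 0, 0, -0.038, -0.048, 0, 0.06], [0, 0, 0, -0.075, -0.096, 0.01, 0.06], [0, 0, 0, -0.113, -0.144, 0.02, 0.06], [0, 0, 0, -0.151, -0.192, 0.04, 0.06], [0, 0, 0, -0.151, -0.192, 0.046, 0.06]]]'

```text
time_s: 11.18
position: [667.3, -101.7, 118.7]
eef_rot: [-0.36, -3.12, 0.006]
ft_force: [-0.6, 0.3, -0.3]
opening: 60.0
gripper_force: 0.0
```

```bash
python3 - <<'E'
from h import *
st(); go(667.3,-96.4,48,-.222+np.pi/2)
E
```

```text
t 11.175 pos [ 667.3 -101.7  118.7] closeyaw 1.341 open 60.0 F [-0.6  0.3 -0.3] g 0.0
inc [-0.004 -0.    -0.008] [0.0012 0.0054 0.0707] q7 1.51
```

Emit:
drive_tool --increments '[[[0, 0, -0.008, 0.001, 0.0054, 0.02, 0.06], [0, 0, -0.008, 0.001, 0.0054, 0.045, 0.06], [0, 0, -0.008, 0.001, 0.0054, 0.065, 0.06], [0, 0, -0.008, 0.001, 0.0054, 0.07, 0.06], [0, 0, -0.008, 0.001, 0.0054, 0.07, 0.06]]]'

```text
time_s: 11.8
position: [667.7, -88.6, 50.3]
eef_rot: [-0.334, -3.124, -0.0]
ft_force: [-0.5, -0.0, -0.6]
opening: 60.1
gripper_force: 0.0
```

Emit:
drive_tool --increments '[[[0, 0, 0, 0, 0, 0, 0.0], [0, 0, 0, 0, 0, 0, 0.0], [0, 0, 0, 0, 0, 0, 0.0], [0, 0, 0, 0, 0, 0, 0.0], [0, 0, 0, 0, 0, 0, 0.0]]]' --squeeze 60

```text
time_s: 12.42
position: [667.5, -91.5, 50.7]
eef_rot: [0.337, 3.123, -0.004]
ft_force: [-1.1, -5.1, 1.2]
opening: 12.2
gripper_force: 2.2
```

Emit:
drive_tool --increments '[[[0, 0, 0, 0, 0, 0, 0.0], [0, 0, -0.025, 0, 0, 0, 0.0], [0, 0, -0.05, 0, 0.0005, 0, 0.0], [0, 0, -0.07, 0, 0.001, 0, 0.0], [0, 0, -0.07, 0, 0.001, 0, 0.0]]]'

```text
time_s: 13.05
position: [668.2, -88.0, 50.7]
eef_rot: [0.226, 3.133, 0.001]
ft_force: [-1.2, -2.4, 4.1]
opening: 11.3
gripper_force: 60.0
```

```bash
python3 - <<'E'
from h import *
st()
t=ctrl.grab_frame("top")[:,:,::-1];cv2.imwrite("pics/t4.png",t)
# platform/display visible? green blob
h=cv2.cvtColor(t,cv2.COLOR_BGR2HSV); m=cv2.inRange(h,(50,80,40),(80,255,255)); m[:,:250]=0
def green(f):
    h=cv2.cvtColor(f,cv2.COLOR_BGR2HSV); m=cv2.inRange(h,(50,80,40),(80,255,255)); m[:,:260]=0;m[:,350:]=0;m[:180]=0;m[225:]=0
    p=np.argwhere(m)[:,::-1].astype(float); 
    W=np.array([back("top",q,26)[:2] for q in p]); w,v=np.linalg.eigh(np.cov(W.T)); d=v[:,1]; return len(p),W.mean(0).round(1),round((np.arctan2(d[1],d[0])%np.pi)-np.pi/2,3)
for n in("top0","t3","t4"):print(n,green(cv2.imread(f"pics/{n}.png")))
E
```

```text
t 13.05 pos [668.2 -88.   50.7] closeyaw 1.427 open 11.3 F [-1.2 -2.4  4.1] g 60.00161647796631
top0 (100, array([495.3,  83.9]), np.float64(-0.013))
t3 (103, array([524.4, -43.9]), np.float64(-0.227))
  avg = a.mean(axis, **keepdims_kw)
  ret = um.true_divide(
<stdin>:9: RuntimeWarning: Degrees of freedom <= 0 for slice
  c *= np.true_divide(1, fact)
  c *= np.true_divide(1, fact)
Traceback (most recent call last):
ValueError: not enough values to unpack (expected 2, got 0)

During handling of the above exception, another exception occurred:

Traceback (most recent call last):
numpy.linalg.LinAlgError: 0-dimensional array given. Array must be at least two-dimensional
```

Emit:
drive_tool --increments '[[[0, 0, 0, -0.0005, -0.003, 0, 0.0], [0, 0, 0, -0.0015, -0.0068, 0, 0.0], [0, 0, 0, -0.0015, -0.0068, 0, 0.0], [0, 0, 0, -0.0015, -0.0068, 0, 0.0], [0, 0, 0, -0.0015, -0.0068, 0, 0.0]]]'

```text
time_s: 13.72
position: [668.3, -88.5, 50.6]
eef_rot: [-0.22, -3.132, -0.011]
ft_force: [-3.0, 7.5, 7.6]
opening: 11.1
gripper_force: 60.0
```

```bash
python3 - <<'E'
from h import *
st(); t=ctrl.grab_frame("side")[:,:,::-1]; cv2.imwrite("pics/s3.png",t)
go(668.8,-95,49,-.15+np.pi/2)
# green display in side view, compare s2-era yaw via platform: report blob
h=cv2.cvtColor(t,cv2.COLOR_BGR2HSV); m=cv2.inRange(h,(50,80,40),(80,255,255)); m[:200]=0;m[260:]=0;m[:,:270]=0;m[:,400:]=0
p=np.argwhere(m)[:,::-1].astype(float); W=np.array([back("side",q,26)[:2] for q in p]); w,v=np.linalg.eigh(np.cov(W.T)); d=v[:,1]; print(len(p),W.mean(0).round(1),(np.arctan2(d[1],d[0])%np.pi)-np.pi/2)
E
```

```text
t 13.725 pos [668.3 -88.5  50.6] closeyaw 1.43 open 11.1 F [-3.   7.5  7.6] g 60.04586219787598
inc [ 0.007 -0.002  0.01 ] [-0.0013 -0.0064  0.0016] q7 1.59
90 [522.5 -45.4] -0.1678762358505499
```

Emit:
drive_tool --increments '[[[0, 0, 0, -0.0005, -0.003, 0, 0.0], [0, 0, 0, -0.0015, -0.005, 0, 0.0], [0, 0, 0, -0.0015, -0.006, 0, 0.0], [0, 0, 0, -0.0015, -0.006, 0, 0.0]]]'

```text
time_s: 14.28
position: [669.4, -93.2, 50.6]
eef_rot: [-0.22, -3.133, -0.014]
ft_force: [-1.6, 10.0, 6.1]
opening: 11.3
gripper_force: 60.1
```

```bash
cat >> h.py <<'E'
def green(n,t):
    h=cv2.cvtColor(t,cv2.COLOR_BGR2HSV); m=cv2.inRange(h,(50,80,40),(80,255,255)); w=np.zeros_like(m)
    if n=="side": w[200:260,270:400]=1
    else: w[180:225,260:350]=1
    p=np.argwhere(m*w)[:,::-1].astype(float); W=np.array([back(n,q,26)[:2] for q in p]); e,v=np.linalg.eigh(np.cov(W.T)); d=v[:,1]; print("green",n,len(p),W.mean(0).round(1),round((np.arctan2(d[1],d[0])%np.pi)-np.pi/2,3))
E
python3 - <<'E'
from h import *
st(); t=ctrl.grab_frame("side")[:,:,::-1]; go(668.8,-95,49,-.15+np.pi/2); green("side",t)
E
```

```text
t 14.275 pos [669.4 -93.2  50.6] closeyaw 1.431 open 11.3 F [-1.6 10.   6.1] g 60.06366491317749
inc [ 0.009 -0.002  0.01 ] [ 0.0003 -0.002   0.0016] q7 1.59
green side 90 [524.6 -46.1] -0.193
```

Emit:
drive_tool --increments '[[[0, 0, -0.01, 0, -0.002, 0, 0.0], [0, 0, -0.02, 0.0, -0.003, 0, 0.0], [0, 0, -0.02, 0.0, -0.003, 0, 0.0], [0, 0, -0.02, 0.0, -0.003, 0, 0.0]]]'

```text
time_s: 14.82
position: [669.5, -97.4, 50.6]
eef_rot: [0.19, 3.135, 0.012]
ft_force: [-0.3, 7.8, 6.0]
opening: 11.3
gripper_force: 60.0
```

```bash
python3 - <<'E'
from h import *
st(); t=ctrl.grab_frame("side")[:,:,::-1]; go(668.8,-95,49,-.15+np.pi/2); green("side",t)
E
```

```text
t 14.825 pos [669.5 -97.4  50.6] closeyaw 1.449 open 11.3 F [-0.3  7.8  6. ] g 60.04396585514769
inc [ 0.008 -0.     0.029] [0.0009 0.0023 0.0016] q7 1.61
green side 88 [524.9 -50.9] -0.203
```

Emit:
drive_tool --increments '[[[0, 0, 0, 0, 0.002, 0, 0.04], [0, 0, 0, 0, 0.004, 0, 0.06], [0, 0, 0, 0, 0.004, -0.03, 0.06], [0, 0, 0, 0, 0.004, -0.08, 0.06], [0, 0, 0, 0.0, 0.03, -0.12, 0.09]]]'

```text
time_s: 15.5
position: [671.9, -77.7, 171.7]
eef_rot: [0.202, 3.135, -0.003]
ft_force: [1.3, 1.3, 0.5]
opening: 59.4
gripper_force: 0.0
```

```bash
python3 - <<'E'
from h import *
st(); go(456,347.3,165,2.11)
E
```

```text
t 15.5 pos [671.9 -77.7 171.7] closeyaw 1.442 open 59.4 F [1.3 1.3 0.5] g 0.0
inc [-0.002 -0.    -0.668] [0.2686 0.3938 0.0059] q7 1.56
```

Emit:
drive_tool --increments '[[[0, 0, -0.13, 0.03, 0.044, 0, 0.0919], [0, 0, -0.26, 0.065, 0.095, 0, 0.0919], [0, 0, -0.4, 0.098, 0.144, 0, 0.0919], [0, 0, -0.53, 0.13, 0.191, 0, 0.0919], [0, 0, -0.668, 0.164, 0.24, 0, 0.0919]]]'

```text
time_s: 16.12
position: [538.1, 184.9, 170.2]
eef_rot: [0.85, -3.024, 0.0]
ft_force: [0.2, 1.3, -0.2]
opening: 91.8
gripper_force: 0.0
```

```bash
python3 - <<'E'
from h import *
st(); go(456,347.3,165,2.11)
E
```

```text
t 16.125 pos [538.1 184.9 170.2] closeyaw 2.119 open 91.8 F [ 0.2  1.3 -0.2] g 0.0
inc [-0.    -0.     0.009] [-0.0145  0.1814  0.0051] q7 1.68
```

Emit:
drive_tool --increments '[[[0, 0, 0.009, -0.004, 0.05, 0, 0.0919], [0, 0, 0.009, -0.008, 0.1, 0, 0.0919], [0, 0, 0.009, -0.012, 0.15, 0, 0.0919], [0, 0, 0.009, -0.0145, 0.181, 0.005, 0.0919], [0, 0, 0.009, -0.0145, 0.181, 0.005, 0.0919]]]'

```text
time_s: 16.75
position: [455.8, 348.4, 164.7]
eef_rot: [0.838, -3.026, -0.001]
ft_force: [0.8, -0.5, -0.1]
opening: 91.8
gripper_force: 0.0
```

```bash
python3 - <<'E'
from h import *
st(); go(456,347.3,56,2.11)
b=ctrl.grab_frame("top")[:,:,::-1].copy(); green("top",b); cv2.imwrite("pics/t5.png",b)
cv2.imwrite("pics/t5c.png",cv2.resize(b[135:235,250:450],None,fx=4,fy=4,interpolation=2))
E
```

```text
t 16.75 pos [455.8 348.4 164.7] closeyaw 2.111 open 91.8 F [ 0.8 -0.5 -0.1] g 0.0
inc [ 0.001 -0.001  0.001] [ 0.0002 -0.0011  0.1087] q7 1.32
green top 104 [525.2 -50.2] -0.188
```

View pics/t5c.png

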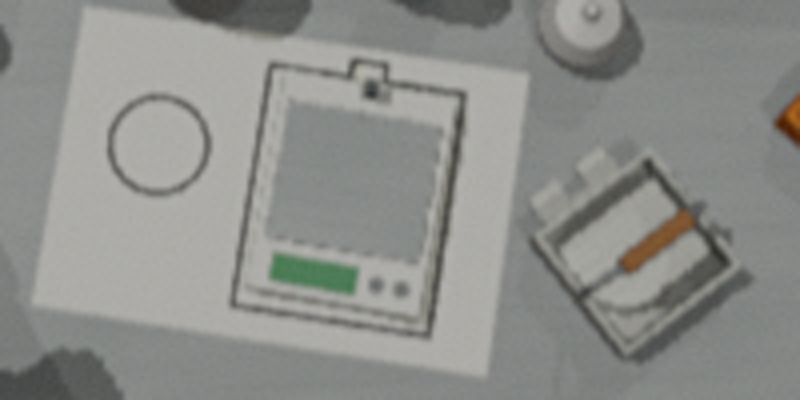

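The scale now sits square inside the outline, with its tab at (372,88) under the bump; the pan is unchanged and its bar runs from (625,265) to (692,220). I'll pick up the tin and fit the scale and pan numerically.

```bash
python3 - <<'E'
from h import *
T=lambda l,u:("top",l,crop(u,250,135,4))
sc=fit([T([64,62,30],(290,101)),T([64,-62,30],(444,126)),T([-48,-62,30],(419,263)),T([-48,62,30],(265,240)),T([82,0,48],(372,87))],[587,-81,-.16])
c,s=np.cos(-.167),np.sin(-.167); R=np.array([[c,-s],[s,c]])
print("in card",((sc[:2]-[597.2,-26.1])@R).round(1),sc[2]+.167)
pan=fit([T([58,58,36],(533,237)),T([-58,58,36],(628,356)),T([-58,-58,36],(744,264)),T([58,-58,36],(648,155)),T([84,0,4],(573,176)),T([84,38,4],(536,190)),T([84,-38,4],(597,148))],[537,-305,.66])
for n,f in(("top","t5"),("side","side0")):
    t=cv2.imread(f"pics/{f}.png"); h=cv2.cvtColor(t,cv2.COLOR_BGR2HSV); m=cv2.inRange(h,(4,110,60),(16,255,200)); w=np.zeros_like(m)
    if n=="top": w[180:208,400:430]=1
    else: w[245:268,312:345]=1
    p=np.argwhere(m*w)[:,::-1].astype(float); W=np.array([back(n,q,100)[:2] for q in p]); e,v=np.linalg.eigh(np.cov(W.T)); d=v[:,1]
    print(n,len(p),W.mean(0).round(1),"bar yaw",np.arctan2(d[1],d[0])%np.pi,"len",(W@d).ptp() if hasattr(W,'ptp') else np.ptp(W@d))
E
```

```text
[ 5.89138e+02 -8.25390e+01 -1.83000e-01] resid [[-0.1, -0.1], [-0.2, 0.1], [0.4, 0.5], [0.1, -0.4], [-0.2, -0.1]]
in card [  1.4 -57. ] -0.01607732109751084
[ 537.94  -305.113    0.637] resid [[0.5, 0.2], [-0.1, 0.1], [0.0, 0.6], [0.7, -1.4], [-2.0, -0.5], [-2.0, 3.0], [1.3, -0.5]]
top 84 [ 539.6 -304.2] bar yaw 2.203087744670412 len 60.96834226484327
side 180 [ 537.3 -309.9] bar yaw 2.1068647835994554 len 71.01943669666053
```

Emit:
drive_tool --increments '[[[0, 0, 0, 0, -0.001, 0.03, 0.0919], [0, 0, 0, 0, -0.001, 0.07, 0.0919], [0, 0, 0, 0, -0.001, 0.1, 0.0919], [0, 0, 0, 0, -0.001, 0.108, 0.0919], [0, 0, 0, 0, -0.001, 0.108, 0.03]]]'

```text
time_s: 17.42
position: [459.2, 344.4, 57.5]
eef_rot: [0.828, -3.03, 0.001]
ft_force: [-0.2, -0.2, 0.0]
opening: 84.2
gripper_force: 0.0
```

Emit:
drive_tool --increments '[[[0, 0, 0, 0, 0, 0, 0.03], [0, 0, 0, 0, 0, 0, 0.03], [0, 0, 0, 0, 0, 0, 0.03], [0, 0, 0, 0, 0, 0, 0.03], [0, 0, 0, 0, 0, 0, 0.03]]]' --squeeze 25

```text
time_s: 18.05
position: [458.7, 346.6, 58.6]
eef_rot: [-0.831, 3.028, 0.002]
ft_force: [-1.1, 1.8, 6.2]
opening: 59.5
gripper_force: 25.0
```

Emit:
drive_tool --increments '[[[0, 0, 0, 0, 0, 0, 0.03], [0, 0, 0, 0, 0, -0.02, 0.03], [0, 0, 0, 0, 0, -0.05, 0.03], [0, 0, 0, 0, 0, -0.09, 0.03], [0, 0, 0, 0, 0, -0.12, 0.03]]]'

```text
time_s: 18.68
position: [458.4, 344.9, 178.5]
eef_rot: [-0.83, 3.03, -0.001]
ft_force: [0.8, -0.7, -1.6]
opening: 59.7
gripper_force: 25.0
```

```bash
python3 - <<'E'
from h import *
st(); go(634.4,74.2,174,2.11)
E
```

```text
t 18.675 pos [458.4 344.9 178.5] closeyaw 2.106 open 59.7 F [ 0.8 -0.7 -1.6] g 24.99974101781845
inc [-0.001  0.    -0.004] [-0.0134 -0.3226  0.0047] q7 1.33
```

Emit:
drive_tool --increments '[[[0, 0, 0, -0.002, -0.045, 0, 0.03], [0, 0, 0, -0.004, -0.095, 0, 0.03], [0, 0, 0, -0.006, -0.145, 0, 0.03], [0, 0, 0, -0.008, -0.195, 0, 0.03], [0, 0, 0, -0.01, -0.24, 0, 0.03]]]'

```text
time_s: 19.3
position: [589.7, 141.6, 176.9]
eef_rot: [0.829, -3.029, 0.001]
ft_force: [-0.1, 0.8, -1.0]
opening: 59.9
gripper_force: 25.0
```

Emit:
drive_tool --increments '[[[0, 0, 0, -0.001, -0.03, 0, 0.03], [0, 0, 0, -0.002, -0.06, 0, 0.03], [0, 0, 0, -0.003, -0.082, 0, 0.03], [0, 0, 0, -0.003, -0.082, 0.02, 0.03], [0, 0, 0, -0.003, -0.082, 0.04, 0.03]]]'

```text
time_s: 19.92
position: [632.5, 76.5, 135.3]
eef_rot: [0.832, -3.028, -0.002]
ft_force: [-0.7, 0.8, -2.7]
opening: 59.7
gripper_force: 25.0
```

```bash
python3 - <<'E'
from h import *
st(); go(635.5,73.5,59.5,2.11)
E
```

```text
t 19.925 pos [632.5  76.5 135.3] closeyaw 2.107 open 59.7 F [-0.7  0.8 -2.7] g 24.999724477529526
inc [ 0.002 -0.001 -0.003] [-0.0012 -0.0042  0.0758] q7 1.89
```

Emit:
drive_tool --increments '[[[0, 0, 0, -0.001, -0.004, 0.03, 0.03], [0, 0, 0, -0.001, -0.004, 0.055, 0.03], [0, 0, 0, -0.001, -0.004, 0.07, 0.03], [0, 0, 0, -0.001, -0.004, 0.073, 0.03], [0, 0, 0, -0.001, -0.004, 0.075, 0.03]]]'

```text
time_s: 20.55
position: [637.0, 72.7, 62.7]
eef_rot: [-0.831, 3.029, 0.0]
ft_force: [0.3, 0.8, -2.0]
opening: 59.6
gripper_force: 25.0
```

Emit:
drive_tool --increments '[[[0, 0, 0, 0, 0, 0.001, 0.03]]]'

```text
time_s: 20.68
position: [637.3, 72.3, 62.2]
eef_rot: [-0.83, 3.028, -0.0]
ft_force: [-0.3, -0.7, -2.4]
opening: 59.5
gripper_force: 25.0
```

```bash
python3 - <<'E'
from h import *
st(); go(635.5,73.5,58.6,2.11)
E
```

```text
t 20.675 pos [637.3  72.3  62.2] closeyaw 2.106 open 59.5 F [-0.3 -0.7 -2.4] g 24.999685138463974
inc [-0.001  0.002 -0.004] [0.0009 0.0019 0.0036] q7 1.89
```

Emit:
drive_tool --increments '[[[0, 0, 0, 0.001, 0.002, 0.002, 0.03], [0, 0, 0, 0.001, 0.002, 0.0035, 0.03], [0, 0, 0, 0.001, 0.002, 0.004, 0.03], [0, 0, 0, 0.001, 0.002, 0.004, 0.03], [0, 0, 0, 0.001, 0.002, 0.004, 0.03]]]'

```text
time_s: 21.3
position: [634.8, 73.6, 58.6]
eef_rot: [-0.831, 3.03, 0.0]
ft_force: [-2.7, -0.3, 4.9]
opening: 59.1
gripper_force: 25.0
```

Emit:
drive_tool --increments '[[[0, 0, 0, 0, 0, 0, 0.08], [0, 0, 0, 0, 0, 0, 0.0919], [0, 0, 0, 0, 0, 0, 0.0919], [0, 0, 0, 0, 0, -0.04, 0.0919], [0, 0, 0, 0, 0, -0.1, 0.0919]]]'

```text
time_s: 21.92
position: [633.4, 73.0, 156.3]
eef_rot: [0.829, -3.025, -0.001]
ft_force: [0.4, 0.8, 0.4]
opening: 91.6
gripper_force: 0.0
```

```bash
python3 - <<'E'
from h import *
st(); go(538.5,-305.3,200,.64)
E
```

```text
t 21.925 pos [633.4  73.  156.3] closeyaw 2.106 open 91.6 F [0.4 0.8 0.4] g 0.0
inc [-0.002 -0.005  1.466] [ 0.2747 -0.277  -0.043 ] q7 1.9
```

Emit:
drive_tool --increments '[[[0, 0, 0.16, 0.027, -0.027, -0.02, 0.08], [0, 0, 0.32, 0.057, -0.057, -0.043, 0.08], [0, 0, 0.48, 0.087, -0.087, -0.043, 0.07], [0, 0, 0.64, 0.117, -0.117, -0.043, 0.06], [0, 0, 0.8, 0.147, -0.147, -0.043, 0.06]]]'

```text
time_s: 22.55
position: [582.9, -129.4, 200.5]
eef_rot: [0.423, 3.113, 0.0]
ft_force: [0.9, 0.7, 0.7]
opening: 60.3
gripper_force: 0.0
```

```bash
python3 - <<'E'
from h import *
st(); go(538.5,-305.3,170,.64)
E
```

```text
t 22.55 pos [ 582.9 -129.4  200.5] closeyaw 1.301 open 60.3 F [0.9 0.7 0.7] g 0.0
inc [0.    0.    0.661] [-0.0041 -0.1814  0.0305] q7 1.52
```

Emit:
drive_tool --increments '[[[0, 0, 0.16, -0.001, -0.045, 0, 0.06], [0, 0, 0.32, -0.002, -0.09, 0, 0.06], [0, 0, 0.48, -0.003, -0.135, 0.01, 0.06], [0, 0, 0.661, -0.004, -0.18, 0.03, 0.06], [0, 0, 0.661, -0.004, -0.181, 0.03, 0.06]]]'

```text
time_s: 23.18
position: [536.9, -307.8, 168.8]
eef_rot: [-1.412, -2.804, 0.004]
ft_force: [0.3, 0.9, -0.2]
opening: 60.2
gripper_force: 0.0
```

```bash
python3 - <<'E'
from h import *
st(); go(538.5,-305.3,95,.64)
b=ctrl.grab_frame("top")[:,:,::-1].copy(); cv2.imwrite("pics/t6.png",b)
E
```

```text
t 23.175 pos [ 536.9 -307.8  168.8] closeyaw 0.638 open 60.2 F [ 0.3  0.9 -0.2] g 0.0
inc [-0.004 -0.001 -0.002] [0.001  0.003  0.0738] q7 1.26
```

Emit:
drive_tool --increments '[[[0, 0, 0, 0.001, 0.003, 0.02, 0.06], [0, 0, 0, 0.001, 0.003, 0.045, 0.06], [0, 0, 0, 0.001, 0.003, 0.065, 0.06], [0, 0, 0, 0.001, 0.003, 0.074, 0.06], [0, 0, 0, 0.001, 0.003, 0.074, 0.06]]]'

```text
time_s: 23.85
position: [541.5, -300.8, 95.6]
eef_rot: [-1.402, -2.81, -0.0]
ft_force: [-0.0, -0.2, 0.6]
opening: 60.0
gripper_force: 0.0
```

Emit:
drive_tool --increments '[[[0, 0, 0, 0, 0, 0, 0.0], [0, 0, 0, 0, 0, 0, 0.0], [0, 0, 0, 0, 0, 0, 0.0], [0, 0, 0, 0, 0, 0, 0.0], [0, 0, 0, 0, 0, 0, 0.0]]]' --squeeze 50

```text
time_s: 24.48
position: [540.8, -302.3, 96.6]
eef_rot: [-1.404, -2.81, 0.002]
ft_force: [-2.9, -2.4, 2.9]
opening: 15.8
gripper_force: 50.0
```

Emit:
drive_tool --increments '[[[0, 0, 0, 0, 0, 0, 0.0], [0, 0, 0, 0, 0, 0, 0.0], [0, 0, 0, 0, 0, -0.01, 0.0], [0, 0, 0, 0, 0, -0.03, 0.0], [0, 0, 0, 0, 0, -0.06, 0.0]]]'

```text
time_s: 25.1
position: [541.7, -300.1, 157.0]
eef_rot: [-1.401, -2.81, -0.001]
ft_force: [0.9, 0.1, -2.8]
opening: 15.5
gripper_force: 50.0
```

Emit:
drive_tool --increments '[[[0, 0, 0, 0, 0, -0.02, 0.0], [0, 0, 0, 0, 0, -0.04, 0.0], [0, 0, 0, 0, 0, -0.04, 0.0]]]'

```text
time_s: 25.48
position: [542.8, -301.4, 198.5]
eef_rot: [1.4, 2.808, 0.001]
ft_force: [0.4, 0.0, -3.3]
opening: 15.7
gripper_force: 50.0
```

```bash
python3 - <<'E'
from h import *
st(); sc=(589.1,-82.5,-.183); p=world(sc,[8,0,0])[0]; print(p)
go(p[0],p[1],190,-.183)
cv2.imwrite("pics/s7.png",ctrl.grab_frame("side")[:,:,::-1])
E
```

```text
t 25.475 pos [ 542.8 -301.4  198.5] closeyaw 0.645 open 15.7 F [ 0.4  0.  -3.3] g 49.993820786476135
[596.96641742 -83.95584236   0.        ]
inc [0.004 0.002 0.828] [0.1412 0.1741 0.0084] q7 1.25
```

Emit:
drive_tool --increments '[[[0, 0, 0.16, 0.027, 0.034, 0, 0.0], [0, 0, 0.32, 0.055, 0.068, 0, 0.0], [0, 0, 0.48, 0.083, 0.102, 0.0, 0.0], [0, 0, 0.65, 0.112, 0.138, 0.0, 0.0], [0, 0, 0.828, 0.141, 0.174, 0.005, 0.0]]]'

```text
time_s: 26.15
position: [595.7, -82.3, 190.5]
eef_rot: [-2.42, -2.002, 0.001]
ft_force: [0.1, -0.7, -3.7]
opening: 15.7
gripper_force: 50.0
```

Emit:
drive_tool --increments '[[[0, 0, 0, 0, 0, 0.01, 0.0], [0, 0, 0, 0, 0, 0.02, 0.0], [0, 0, 0, 0, 0, 0.02, 0.0]]]'

```text
time_s: 26.52
position: [594.5, -85.6, 170.0]
eef_rot: [-2.416, -2.006, 0.004]
ft_force: [0.4, 0.2, -4.3]
opening: 15.4
gripper_force: 50.0
```

```bash
python3 - <<'E'
from h import *
st(); go(597,-84,162,-.183)
E
```

```text
t 26.525 pos [594.5 -85.6 170. ] closeyaw 2.957 open 15.4 F [ 0.4  0.2 -4.3] g 49.993826150894165
inc [-0.003  0.001 -0.002] [0.002  0.0022 0.008 ] q7 0.13
```

Emit:
drive_tool --increments '[[[0, 0, -0.002, 0.002, 0.002, 0.004, 0.0], [0, 0, -0.002, 0.002, 0.002, 0.008, 0.0], [0, 0, -0.002, 0.002, 0.002, 0.008, 0.0], [0, 0, -0.002, 0.002, 0.002, 0.008, 0.0]]]'

```text
time_s: 27.02
position: [598.3, -82.5, 163.5]
eef_rot: [2.413, 2.011, 0.0]
ft_force: [0.3, 0.4, -4.0]
opening: 15.7
gripper_force: 50.0
```

```bash
python3 - <<'E'
from h import *
st(); go(597,-84,150,-.183)
s=ctrl.grab_frame("side")[:,:,::-1].copy(); b=ctrl.grab_frame("top")[:,:,::-1].copy(); cv2.imwrite("pics/t8.png",b);cv2.imwrite("pics/s8.png",s)
A=cv2.resize(s[170:270,300:390],None,fx=5,fy=5,interpolation=2); B=cv2.resize(b[145:245,290:360],None,fx=5,fy=5,interpolation=2)
cv2.imwrite("pics/v10.png",np.hstack([A,B]))
X=(597,-84,-.183)
print("expected side px: lip corners(z66), bar ends", proj("side",world(X,[[84,38,66],[84,-38,66],[84,9,66],[84,-9,66],[58,-58,98],[-58,-58,98]])).round(1).tolist())
print("tab top",proj("side",world((589.1,-82.5,-.183),[82,0,48])).round(1))
E
```

```text
t 27.025 pos [598.3 -82.5 163.5] closeyaw 2.96 open 15.7 F [ 0.3  0.4 -4. ] g 49.99403536319733
inc [ 0.    -0.     0.002] [-0.0017 -0.001   0.0135] q7 0.13
expected side px: lip corners(z66), bar ends [[368.6, 210.1], [369.4, 224.3], [368.9, 215.3], [369.1, 218.7], [360.4, 217.9], [316.8, 216.5]]
tab top [[365.1 222.3]]
```

View pics/v10.png

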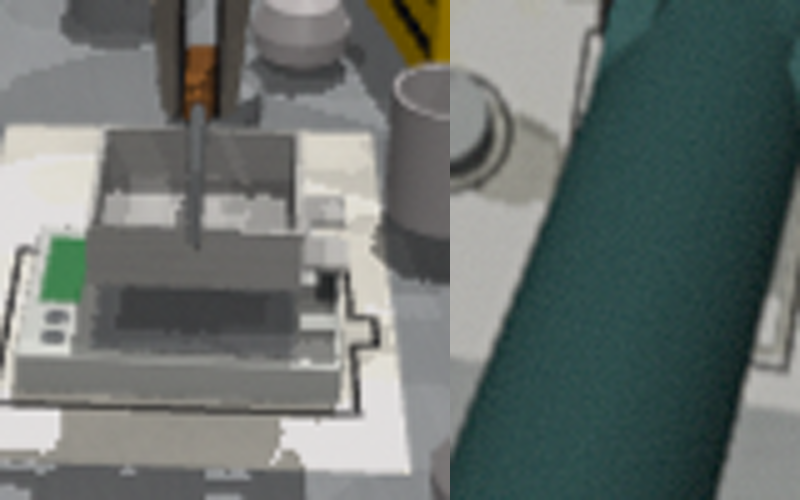

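The side half shows the pan hanging level over the scale. The notch gap is at about (345,229), the dark tab below it at (326,285), and the rim's near edge runs from (88,227) to (302,237). The top half shows the tin inside the circle near (470,130). I'll fit the held pan against the scale.

```bash
python3 - <<'E'
from h import *
B=66.9
S=lambda l,u:("side",l,crop(u,300,170,5))
pan=fit([S([84,38,B+4],(344,197)),S([84,9,B+4],(344,220)),S([84,-9,B+4],(347,238)),S([84,-38,B+4],(347,262)),S([58,-58,B+36],(302,236)),S([-58,-58,B+36],(88,227)),S([58,58,B+36],(297,131)),S([-58,58,B+36],(105,129))],[598,-82,-.18])
sc=(589.1,-82.5,-.183)
print("scale model px in crop",((proj("side",world(sc,[[-90,-70,26],[90,-70,26],[-90,-70,0],[90,-70,0],[-48,-62,30],[64,-62,30]]))-[300,170]+.5)*5-.5).round(0).tolist())
n=world(pan,[74,0,0])[0]; t=world(sc,[82,0,0])[0]; print("notch",n,"tab",t,"tgt",world(sc,[8,0,0])[0])
# tin check in top image
g=cv2.cvtColor(cv2.imread("pics/t8.png"),cv2.COLOR_BGR2GRAY)
g=cv2.resize(g[145:195,265:312],None,fx=6,fy=6,interpolation=2)
c=cv2.HoughCircles(g,cv2.HOUGH_GRADIENT,1,20,param1=80,param2=15,minRadius=45,maxRadius=85)
print("circ",[(k[2].round(0),back("top",crop(k[:2],265,145,6),80).round(0)[:2],back("top",crop(k[:2],265,145,6),0).round(0)[:2]) for k in c[0][:4]])
E
```

```text
[ 5.95988e+02 -8.51120e+01 -1.74000e-01] resid [[-0.1, -0.3], [0.3, 0.3], [-0.1, 0.1], [0.4, 0.9], [0.4, -0.4], [-0.6, 0.2], [0.5, -0.4], [-1.1, -0.9]]
scale model px in crop [[13.0, 356.0], [343.0, 368.0], [14.0, 394.0], [341.0, 406.0], [90.0, 344.0], [295.0, 351.0]]
notch [668.86815686 -97.9385444    0.        ] tab [669.73077856 -97.42238414   0.        ] tgt [596.96641742 -83.95584236   0.        ]
circ [(np.float32(80.0), array([622.,  68.]), array([636.,  75.])), (np.float32(60.0), array([620.,  58.]), array([634.,  64.])), (np.float32(58.0), array([610.,  70.]), array([624.,  77.])), (np.float32(62.0), array([636.,  70.]), array([651.,  77.]))]
```

Emit:
drive_tool --increments '[[[0, 0, 0, 0.0005, 0.0005, 0.005, 0.0], [0, 0, 0, 0.0005, 0.0005, 0.01, 0.0], [0, 0, 0, 0.0005, 0.0005, 0.013, 0.0], [0, 0, 0, 0.0005, 0.0005, 0.013, 0.0], [0, 0, 0, 0.0005, 0.0005, 0.013, 0.0]]]'

```text
time_s: 27.75
position: [598.8, -82.0, 150.4]
eef_rot: [2.413, 2.011, 0.0]
ft_force: [0.5, -0.9, -3.4]
opening: 15.7
gripper_force: 50.0
```

```bash
python3 - <<'E'
from h import *
st(); go(599,-82,132,-.183)
E
```

```text
t 27.75 pos [598.8 -82.  150.4] closeyaw 2.96 open 15.7 F [ 0.5 -0.9 -3.4] g 49.99389052391052
inc [0.    0.    0.002] [0.     0.0001 0.0184] q7 0.14
```

Emit:
drive_tool --increments '[[[0, 0, 0, 0, 0, 0.003, 0.0], [0, 0, 0, 0, 0, 0.006, 0.0], [0, 0, 0, 0, 0, 0.009, 0.0], [0, 0, 0, 0, 0, 0.012, 0.0], [0, 0, 0, 0, 0, 0.012, 0.0]]]'

```text
time_s: 28.38
position: [598.6, -81.9, 138.0]
eef_rot: [-2.413, -2.011, 0.001]
ft_force: [-0.7, -0.5, -3.3]
opening: 15.4
gripper_force: 50.0
```

```bash
python3 - <<'E'
from h import *
st(); go(599,-82,127,-.183); print(ctrl.state()["ft_torque"].round(2)); s=ctrl.grab_frame("side")[:,:,::-1]; green("side",s); cv2.imwrite("pics/s9.png",s)
E
```

```text
t 28.375 pos [598.6 -81.9 138. ] closeyaw 2.961 open 15.4 F [-0.7 -0.5 -3.3] g 49.99389410018921
inc [-0.001  0.     0.002] [0.     0.0004 0.011 ] q7 0.15
[-0.08  0.07  0.04]
green side 88 [524.9 -50.9] -0.203
```

At this height the lip is below the tab top with no contact force, so the tab is in the notch. I'll lower the rest.

Emit:
drive_tool --increments '[[[0, 0, 0, 0, 0.0, 0.003, 0.0], [0, 0, 0, 0, 0.0, 0.006, 0.0], [0, 0, 0, 0, 0.0, 0.009, 0.0], [0, 0, 0, 0, 0.0, 0.0105, 0.0], [0, 0, 0, 0, 0.0, 0.0115, 0.0]]]'

```text
time_s: 29.05
position: [598.8, -82.0, 126.7]
eef_rot: [-2.413, -2.011, 0.0]
ft_force: [0.3, -0.3, -3.8]
opening: 15.4
gripper_force: 50.0
```

Emit:
drive_tool --increments '[[[0, 0, 0, 0, 0, 0.0005, 0.0], [0, 0, 0, 0, 0, 0.0005, 0.0]]]'

```text
time_s: 29.3
position: [598.9, -82.0, 126.6]
eef_rot: [2.413, 2.011, 0.0]
ft_force: [-1.7, -0.2, -1.3]
opening: 15.6
gripper_force: 50.0
```

```bash
python3 - <<'E'
from h import *
st(); print(ctrl.state()["ft_torque"].round(2))
E
```

```text
t 29.3 pos [598.9 -82.  126.6] closeyaw 2.961 open 15.6 F [-1.7 -0.2 -1.3] g 49.99475419521332
[0.03 0.3  0.01]
```

Emit:
drive_tool --increments '[[[0, 0, 0, 0, 0, 0.001, 0.0], [0, 0, 0, 0, 0, 0.001, 0.0], [0, 0, 0, 0, 0, 0.001, 0.02], [0, 0, 0, 0, 0, 0.001, 0.05], [0, 0, 0, 0, 0, 0.001, 0.06]]]'

```text
time_s: 29.92
position: [599.0, -82.0, 125.3]
eef_rot: [2.413, 2.011, 0.0]
ft_force: [0.9, -0.2, 0.3]
opening: 37.8
gripper_force: 0.0
```

Emit:
drive_tool --increments '[[[0, 0, 0, 0, 0, 0, 0.06], [0, 0, 0, 0, 0, -0.02, 0.06], [0, 0, 0, 0, 0, -0.06, 0.06], [0, 0, 0, 0, 0, -0.11, 0.06], [0, 0, 0, 0, 0, -0.15, 0.06]]]'

```text
time_s: 30.55
position: [599.2, -82.4, 278.9]
eef_rot: [2.412, 2.01, 0.003]
ft_force: [0.9, -0.1, 0.4]
opening: 60.4
gripper_force: 0.0
```

```bash
python3 - <<'E'
from h import *
st(); go(480,300,270,-.183+.3)
E
```

```text
t 30.55 pos [599.2 -82.4 278.9] closeyaw 2.96 open 60.4 F [ 0.9 -0.1  0.4] g 0.0
inc [ 0.003  0.    -0.299] [ 0.3546 -0.1863  0.0085] q7 0.07
```

Released. I'll swing the arm aside so the top camera can check numerically, as the picture views are used up.

Emit:
drive_tool --increments '[[[0, 0, -0.05, 0.045, -0.024, 0, 0.06], [0, 0, -0.1, 0.09, -0.048, 0, 0.06], [0, 0, -0.15, 0.14, -0.073, 0, 0.06], [0, 0, -0.2, 0.19, -0.1, 0, 0.06], [0, 0, -0.25, 0.24, -0.125, 0, 0.06]]]'

```text
time_s: 31.18
position: [518.6, 178.1, 277.1]
eef_rot: [2.142, 2.297, 0.003]
ft_force: [1.6, -0.4, 0.1]
opening: 60.1
gripper_force: 0.0
```

Emit:
drive_tool --increments '[[[0, 0, 0, 0.045, -0.02, 0, 0.06], [0, 0, 0, 0.09, -0.03, 0, 0.06], [0, 0, 0, 0.12, -0.03, 0, 0.06], [0, 0, 0, 0.12, -0.03, 0, 0.06]]]'

```text
time_s: 31.68
position: [480.1, 296.8, 276.4]
eef_rot: [-2.139, -2.301, -0.002]
ft_force: [0.0, 0.1, 0.7]
opening: 60.2
gripper_force: 0.0
```

```bash
python3 - <<'E'
from h import *
st()
b=ctrl.grab_frame("top")[:,:,::-1].copy(); cv2.imwrite("pics/t10.png",b); s=ctrl.grab_frame("side")[:,:,::-1].copy(); cv2.imwrite("pics/s10.png",s)
green("top",b); green("side",s)
for n,t,w0 in(("top",b,(160,225,300,370)),("side",s,(170,240,300,370))):
    h=cv2.cvtColor(t,cv2.COLOR_BGR2HSV); m=cv2.inRange(h,(4,110,50),(16,255,210)); w=np.zeros_like(m); w[w0[0]:w0[1],w0[2]:w0[3]]=1
    p=np.argwhere(m*w)[:,::-1].astype(float); W=np.array([back(n,q,130)[:2] for q in p]); e,v=np.linalg.eigh(np.cov(W.T)); d=v[:,1]
    print("bar",n,len(p),W.mean(0).round(1),"yaw",round(np.arctan2(d[1],d[0])%np.pi-np.pi/2,3),"len",np.ptp(W@d).round(0))
# flatness / position residual of model: compare t6 (before) tin region
g=cv2.resize(cv2.cvtColor(b,6)[140:200,260:312],None,fx=6,fy=6,interpolation=2)
c=cv2.HoughCircles(g,cv2.HOUGH_GRADIENT,1,10,param1=60,param2=15,minRadius=50,maxRadius=85)
print("circ",[(int(k[2]),(k[:2]/6+[260,140]).round(1),back("top",crop(k[:2],260,140,6),80).round(0)[:2],back("top",crop(k[:2],260,140,6),0).round(0)[:2]) for k in c[0][:5]])
lid=(60*0.5)*377/1075
print("expect lid px",proj("top",[634.4,74,80]),"r6",6*30*377/1000,"circle px",proj("top",[634.4,74,0]))
# bystander motion: diff of before/after
a=cv2.imread("pics/top0.png"); d=cv2.absdiff(cv2.GaussianBlur(a,(5,5),0),cv2.GaussianBlur(b,(5,5),0)).max(2)>45
k,lab,stt,cen=cv2.connectedComponentsWithStats(d.astype(np.uint8)); print([(cen[i].round().tolist(),int(stt[i,4])) for i in range(1,k) if stt[i,4]>12])
E
```

```text
t 31.675 pos [480.1 296.8 276.4] closeyaw 0.073 open 60.2 F [0.  0.1 0.7] g 0.0
green top 102 [525.2 -50.7] -0.192
green side 88 [524.9 -50.9] -0.203
bar top 83 [597.2 -83.4] yaw -0.189 len 59.0
bar side 73 [596.7 -87.5] yaw -0.173 len 74.0
circ [(72, array([290.2, 170.8]), array([622.,  65.]), array([636.,  72.])), (66, array([287.8, 170.9]), array([621.,  73.]), array([636.,  80.])), (67, array([291.1, 172.2]), array([617.,  63.]), array([631.,  69.])), (66, array([290.1, 168.9]), array([627.,  66.]), array([642.,  73.])), (58, array([288.6, 172.4]), array([616.,  70.]), array([631.,  78.]))]
expect lid px [[286.91443062 166.22252698]] r6 67.86 circle px [[289.24730434 170.86448698]]
[([337.0, 173.0], 517), ([295.0, 174.0], 73), ([162.0, 299.0], 11734), ([125.0, 234.0], 2494), ([136.0, 181.0], 62), ([415.0, 193.0], 293), ([105.0, 193.0], 240), ([338.0, 198.0], 38), ([329.0, 203.0], 139), ([90.0, 204.0], 29), ([105.0, 202.0], 24), ([100.0, 215.0], 279), ([394.0, 209.0], 13), ([419.0, 216.0], 62), ([286.0, 212.0], 126), ([283.0, 218.0], 30), ([213.0, 231.0], 387), ([94.0, 228.0], 48), ([103.0, 238.0], 147), ([110.0, 249.0], 50), ([268.0, 250.0], 18), ([44.0, 275.0], 229), ([64.0, 303.0], 2077), ([68.0, 280.0], 86), ([243.0, 326.0], 2631), ([13.0, 299.0], 16), ([12.0, 305.0], 15), ([11.0, 314.0], 15), ([50.0, 377.0], 1406), ([351.0, 361.0], 27), ([15.0, 369.0], 19), ([389.0, 373.0], 54), ([309.0, 394.0], 13), ([156.0, 398.0], 37)]
```

Pan and scale agree with their targets to about 1 mm. One more check, of the tin, by fitting its lid edge in both cameras.

```bash
python3 - <<'E'
from h import *
from scipy.ndimage import map_coordinates as mc
a=np.linspace(0,2*np.pi,120,endpoint=False)
def score(n,G,x,y,r,z):
    f=lambda rr:(lambda p:mc(G,[p[:,1],p[:,0]],order=1))(proj(n,np.c_[x+rr*np.cos(a),y+rr*np.sin(a),np.full(120,z)]))
    return np.abs(f(r+3)-f(r-3)).mean()
for n,f,g0 in(("top","t10",(634,74)),("side","s10",(634,74)),("top","t5",(456,347))):
    G=cv2.cvtColor(cv2.imread(f"pics/{f}.png"),6).astype(float)
    b=max((score(n,G,g0[0]+i,g0[1]+j,30,80),g0[0]+i,g0[1]+j) for i in range(-15,16) for j in range(-15,16)); print(n,f,b)
    if f!="t5": print(" ring",max((score(n,G,634+i,74+j,38,0),634+i,74+j) for i in range(-12,13,2) for j in range(-12,13,2)))
E
```

```text
top t10 (np.float64(35.272165864412095), 630, 75)
 ring (np.float64(36.29998080923409), 642, 76)Traceback (most recent call last):
  File "<stdin>", line 9, in <module>
  File "<stdin>", line 9, in <genexpr>
  File "<stdin>", line 6, in score
  File "<stdin>", line 5, in <lambda>
  File "h.py", line 6, in proj
    m=ctrl.camera_model(n); p=np.atleast_2d(X)@m["R"].T+m["t"]
ValueError: time passes only in moves, steps and waits
```

```bash
sed -i 's/^from cell import ctrl/from cell import ctrl\nCM={n:ctrl.camera_model(n) for n in("top","side")}/; s/m=ctrl.camera_model(n)/m=CM[n]/' h.py; python3 - <<'E'
from h import *
from scipy.ndimage import map_coordinates as mc
a=np.linspace(0,2*np.pi,120,endpoint=False)
def score(n,G,x,y,r,z):
    f=lambda rr:(lambda p:mc(G,[p[:,1],p[:,0]],order=1))(proj(n,np.c_[x+rr*np.cos(a),y+rr*np.sin(a),np.full(120,z)]))
    return np.abs(f(r+3)-f(r-3)).mean()
for n,f,g0 in(("top","t10",(634,74)),("side","s10",(634,74)),("top","t5",(456,347)),("side","side0",(456,347))):
    G=cv2.cvtColor(cv2.imread(f"pics/{f}.png"),6).astype(float)
    print(n,f,max((score(n,G,g0[0]+i,g0[1]+j,30,80).round(1),g0[0]+i,g0[1]+j) for i in range(-15,16) for j in range(-15,16)))
G=cv2.cvtColor(cv2.imread("pics/t5.png"),6).astype(float)
print("ring in t5",max((score("top",G,634+i,74+j,37,0).round(1),634+i,74+j) for i in range(-8,9) for j in range(-8,9)))
E
```

```text
top t10 (np.float64(35.3), 630, 75)
side s10 (np.float64(26.1), 631, 70)
top t5 (np.float64(33.3), 455, 347)
side side0 (np.float64(27.1), 456, 348)
ring in t5 (np.float64(49.5), 635, 74)
```

```bash
python3 -c "
from cell import ctrl
print(ctrl.sign_off())"
```

```text
the job is handed in; nothing more can be done
None
```

I handed the job in at about 32 s: the scale is square in its outline with its tab at the bump, the tin is in the circle about 4 mm off centre (8 mm allowed), and the pan is on the scale with the tab in its notch. The final check was by measurement only, since my picture views were used up.

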